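# Draw out the loading slide and present the ball tray to the tag reader

## Robot

A 7-joint arm with a two-finger parallel gripper is mounted at the origin on a cart in front of the work surface, level with it; the furniture and walls round the work are solid. World frame = base frame: x ahead of the robot, y to its left, z up, the work surface at z = 0. Lengths are in m, angles in rad, forces in N, time in s.
With the tool pointing down it reaches from about 0.4 to 0.85 m from the base axis. Payload 4.5 kg.
Tool frame: the origin (TCP) lies on the centre line of the jaws, within the pads' length; the fingertips stand 19 mm ahead of it and the grasp point (between the pads) is the TCP; z points along the fingers, y is the direction in which the jaws open and shut (so a half turn about z gives the same grasp; the last joint's range is limited). The gripper opens to 88 mm and grips with 3 to 60 N. Pads are 18 mm wide; open, the fingers measure 123 mm over their backs; the gripper's body (75 mm by 187 mm) begins 45 mm behind the grasp point.
Start: joints at [1.207, 0.689, -0.195, 1.565, 0.157, 0.902, -0.215], TCP at [0.242, -0.576, 0.258] pointing down, gripper open.
Joint ranges: [-3.01, 3.01], [-0.46, 2.08], [-1.47, 1.51], [0.13, 2.56], [-1, 4.14], [0.04, 2.09], [-2.66, 2.66]. Speed limits (rad/s): [2.57, 2.57, 3.14, 3.14, 3.14, 3.14, 3.14].

## Interface

Orientations are given as a unit quaternion [w, x, y, z].
In Python, from rig import * gives the robot as it stands.
- The arm moves only by the tool step_arm, never from a script. Its argument "deltas" is a list of rows, each a list of 7 numbers: the shift along the tool's x, y, z in units of 0.8 m (1.0 is 0.8 m), then the turn, a rotation vector about the tool's x, y, z in units of 360 degrees (1.0 is 360 degrees), then the gripper's target within -1 to 1 (fully open at 1, half-way at 0, shut at -1). In form: [[dx, dy, dz, rx, ry, rz, grip], ...]. A call has 1 to 20 rows; each row is the pose to reach, as a shift and turn from the pose measured when the call began, along the tool's axes at that moment, turning the shorter way round; what a row does not reach only later rows make up. A row lasts 1/10 s, in which the tool goes at most 50 mm and 8.59 degrees, less where a joint would pass 70% of its speed; a pose out of reach is approached as far as the arm can. A call with a number of a shift or a turn outside -1 to 1 is refused whole. A call with a gripper value outside its range is refused whole. The fingers move at their own pace and stop on an object; "newtons" is the grip in N (left out, the last holds). Time passes only in rows, so rows that repeat a pose let the fingers close. It gives the time, the measured TCP pose, the force and the opening at its end, in the units of the state.
- get_obs(): the state, without advancing time (a new reading comes with each control period).
- read_camera(name): name is "scene" or "top" or "wrist"; returns a dict with "img" (480x640x3 uint8, red, green, blue), "range_z" (480x640 float32, m along the optical axis (not along the pixel's ray), 0 where there is no reading), "vertical_fov" (degrees; the focal length in pixels is half the picture's height over the tangent of half this angle, whatever the lens; pixels are square), "cx", "cy" (the principal point, pixels), "world_to_cam" (4x4, takes a point from world to camera coordinates); the wrist camera has in their place "mount" (4x4, takes a point from camera to tool coordinates, whose origin is the TCP and whose axes are the flange's). Camera axes: x right, y up, looking along -z (the intrinsics and any distortion apply to the point x, -y, -z); pixel columns grow to the right and rows downward; lengths in m; the calibration is good to about 2 mm. A picture is of the moment at which its call begins: read the wrist's pose just before it.
- job_done(): hands the job in, once; it reports no verdict.
The state is a dict: "time": time; "qpos": joint angles; "joint_velocities": joint speeds; "joint_efforts": joint torques, N m; "eef_pos": TCP position; "tcp_rot": TCP orientation; "ft_force": force on the tool from outside, world axes, zero at the start; "wrist_torque": the same for the moment, N m; "gripper_width": opening from 0.0 (shut) to 1.0 (fully open).
Only numpy, scipy, OpenCV 4.12 (cv2) and the standard library are available. Lean on these libraries where they do the work, as an engineer would, in place of code of your own. Each camera call takes 0.05 s, during which the arm holds its last target.

## Task

Pull the loading slide's blue carriage out from under its clear guard, fully to its end stop, and leave it there. Then lift the white ball tray off it by its orange fin and carry it, always level, with the steel ball staying in its pocket, to the flat tag reader; finish while still holding it still and level in the gripper, centred about 8 cm above the reader's dark window. Leave the other things on the table where they are.

Things in the scene. Friction and masses are not known exactly. Their poses are not given: they have to be found in the camera images.
- carriage (a joint): travel of the blue carriage on the loading slide, m: 0 = parked under the clear guard, 0.120 = fully out at the end stop. It moves along the slide base's -y axis, with about 2 N of dry friction and no spring or latch, and stays where it is left.
- slide_base: fixed aluminium slide base, 92 mm wide in x, 12 mm thick, y = -137 to +125 mm, origin on its underside. The carriage runs along its y axis and comes out towards -y. A clear guard, open at both ends, 92 mm wide, top 90 mm above the table (inside 86), covers y = +10 to +120 mm, over the tray at the start. With the carriage fully out the tray centre is at y = -45 to -68 mm.
- pull_post (a point): point on the axis of the carriage's upright black round pull post, 15 mm diameter, 10 mm below the post's top; it is 64 mm above the table (post top 74 mm). The blue tongue from which the post rises is 28 mm above the table. It moves with the carriage, 102 mm ahead (slide base -y) of the carriage's centre, and always stands outside the guard.
- carriage_top (a point): centre of the carriage's upper face, 28 mm above the table, on which the tray lies loosely between lips 4 mm high, with about 12 mm of play to either side along y and 2 mm along x; moves with the carriage.
- tray: loose white tray, plate 60 x 100 x 6 mm (x, y, z), 0.1 to 0.2 kg, origin at the centre of its underside, z up. Its orange grip fin stands upright at the centre: 10 mm thick in x, 30 mm long in y, top 50 mm above the underside. At y = -33 mm and y = +33 mm are round pockets with rims 3 mm high; the one at -y holds the ball, the other is empty. At the start its axes are those of the slide base.
- tray_grip (a point): point in the orange fin to grip, 36 mm above the tray's underside (14 mm below the fin's top), on the tray's centre; close the fingers across the tray's x.
- pocket (a point): where the ball's centre is when the ball lies at the middle of its pocket (15 mm above the tray's underside, at tray y = -33 mm); the pocket is 25 mm across inside, so the ball has about 3.5 mm of play.
- ball_center (a point): centre of the loose steel ball, 18 mm diameter, 24 g; it rolls freely in the pocket.
- reader_window (a point): centre of the dark square window (70 mm) on top of the fixed grey tag reader (housing 90 x 90 mm), 19 mm above the table.
- sharp: loose metal pencil sharpener 15 x 25 x 14 mm, bystander, origin under its centre.
- rack: loose black slotted rack 46 x 110 x 20 mm, bystander, origin under its centre.
- pincers: loose tweezers lying flat, 18 x 120 x 8 mm, bystander, origin under their centre.
- pot: loose white pot with a green lid, 45 mm across and 43 mm high, bystander, origin under its centre.
- block: loose cork block in abrasive paper 48 x 85 x 25 mm, bystander, origin under its centre.
- rubber_bar: loose beige rubber block with a blue band, 25 x 52 x 18 mm, bystander, origin under its centre.

How it is judged:
By the outcome, as a careful person would: the job done as asked, in the order asked, and still so for the second after the job is handed in, while the arm keeps its last pose, push and grip.
It also fails if it takes over 50 s, if anything falls off the work surface, if the arm or the gripper's body presses on something with over 40 N, if the wrist force passes 120 N, or if a joint passes its speed limit or range.

## Working session

There is one attempt and no reset: what is moved stays moved. The work goes in short steps, Python scripts to look and compute and a tool call to move; the robot and the scene stay as the last step left them, time stands still between calls to the robot, and variables do not carry over. Pictures are saved under pics/ and viewed, and the job is handed in when it is done.

Besides the shell and the picture viewer there is one more tool, called after ">>>" in YAML: its name, and indented under it one key for each argument. step_arm: Moves the arm, as the interface text tells. Shifts and turns lie within -1 to 1; 1 stands for 0.8 m of shift or 360 degrees of turn. Its arguments: {"type":"object","properties":{"deltas":{"type":"array"},"newtons":{"type":"number"}},"required":["deltas"]}

```bash
mkdir -p pics; ls; python3 - <<'E'
from rig import *
import cv2,numpy as np
o=get_obs();print(o)
for n in ["scene","top","wrist"]:
    c=read_camera(n);cv2.imwrite(f"pics/{n}0.png",c["img"][:,:,::-1])
    np.savez(f"{n}0.npz",**c)
    print(n,{k:v for k,v in c.items() if k not in("img","range_z")})
E
```

```text
pics
{'time': 0.0, 'qpos': array([ 1.20682321,  0.69000559, -0.19450202,  1.56631897,  0.15730182,
        0.90248985, -0.21508839]), 'joint_velocities': array([-0.00127797,  0.0013309 ,  0.0016278 , -0.00013824,  0.00121288,
        0.00149993, -0.00162491]), 'joint_efforts': array([-2.15101095e-04, -5.27557576e+01, -1.26623657e+00, -1.53426576e+01,
       -5.24637045e-02,  6.66574168e-03,  1.80573929e-04]), 'eef_pos': array([ 0.24182817, -0.57568421,  0.25690289]), 'tcp_rot': array([-8.81243099e-04,  9.80278385e-01,  1.97619456e-01, -2.47699486e-04]), 'ft_force': array([0.37516356, 0.0626421 , 0.35494582]), 'wrist_torque': array([-0.03170741, -0.03370476,  0.01809573]), 'gripper_width': 0.9990438934248921}
scene {'vertical_fov': 47.413723338484594, 'cx': 318.90598668867335, 'cy': 236.07973883855078, 'world_to_cam': array([[ 0.96704871, -0.25450665, -0.00656882, -0.6544429 ],
       [ 0.14161139,  0.51628076,  0.84463033, -0.02800144],
       [-0.21157268, -0.81772889,  0.53530968, -1.46520818],
       [ 0.        ,  0.        ,  0.        ,  1.        ]])}
top {'vertical_fov': 57.95530014550356, 'cx': 313.7395667148133, 'cy': 247.93949286846635, 'world_to_cam': array([[-0.0121723 , -0.99942181, -0.03174716, -0.19172405],
       [ 0.98434356, -0.01755981,  0.1753836 , -0.62102836],
       [-0.17583967, -0.02911529,  0.98398817, -0.88887468],
       [ 0.        ,  0.        ,  0.        ,  1.        ]])}
wrist {'vertical_fov': 70.50238316651765, 'cx': 320.8076757269845, 'cy': 244.77591228856707, 'mount': array([[-9.27828076e-04,  9.51270928e-01,  3.08354928e-01,
         8.10871389e-02],
       [ 9.99999540e-01,  9.57745449e-04,  5.43278096e-05,
         4.84555531e-04],
       [-2.43645063e-04,  3.08354836e-01, -9.51271379e-01,
        -1.26197655e-01],
       [ 0.00000000e+00,  0.00000000e+00,  0.00000000e+00,
         1.00000000e+00]])}
```

View pics/scene0.png

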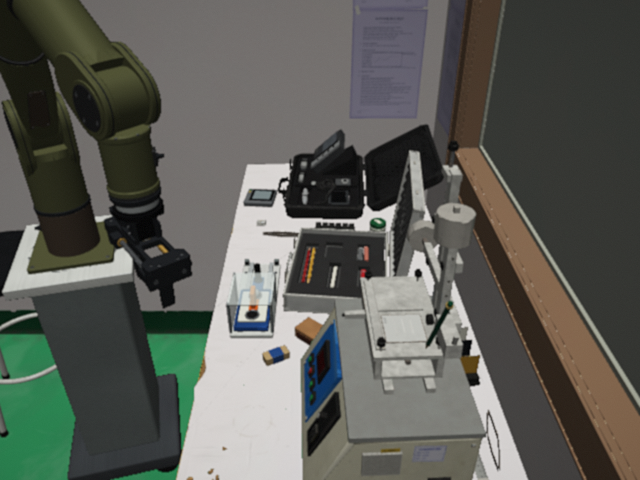

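View pics/top0.png

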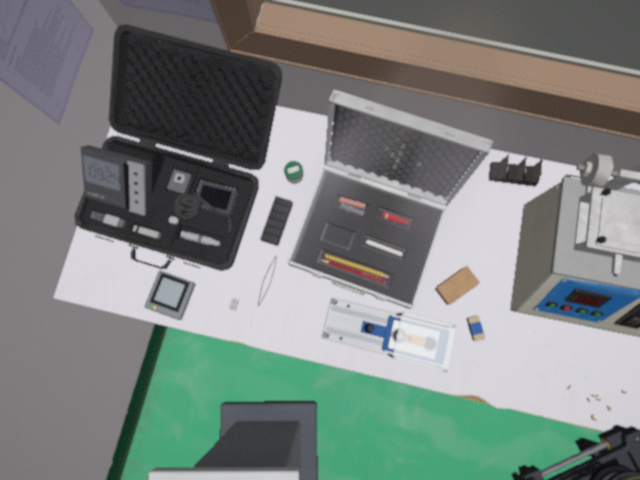

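View pics/wrist0.png

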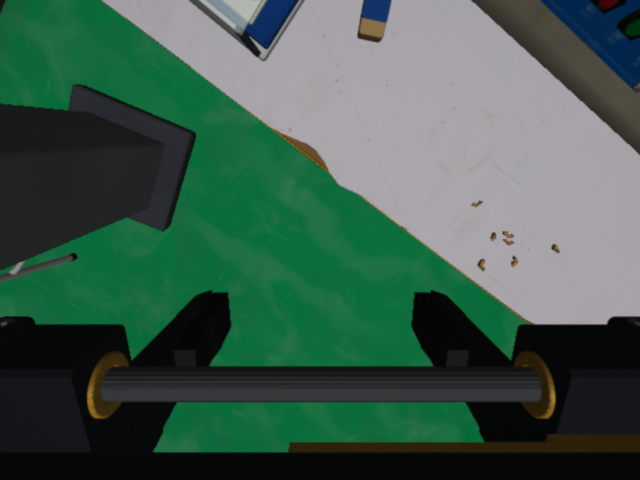

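```bash
cat > h.py <<'E'
import numpy as np,cv2
def load(n): return dict(np.load(n))
def K(c):
    f=240/np.tan(np.radians(float(c["vertical_fov"]))/2); return f,float(c["cx"]),float(c["cy"])
def wc(c,o=None):
    if "world_to_cam" in c: return np.linalg.inv(c["world_to_cam"])
    from scipy.spatial.transform import Rotation as R
    T=np.eye(4);q=o["tcp_rot"];T[:3,:3]=R.from_quat([q[1],q[2],q[3],q[0]]).as_matrix();T[:3,3]=o["eef_pos"]
    return T@c["mount"]
def ray(c,u,v,z,o=None):
    f,cx,cy=K(c);T=wc(c,o);d=T[:3,:3]@np.array([(u-cx)/f,-(v-cy)/f,-1]);p=T[:3,3]
    return p+d*(z-p[2])/d[2]
def proj(c,P,o=None):
    f,cx,cy=K(c);p=np.linalg.inv(wc(c,o))@np.append(P,1);return cx+f*p[0]/-p[2],cy-f*p[1]/-p[2]
E
python3 - <<'E'
from h import *
c=load("top0.npz");im=c["img"][:,:,::-1]
cv2.imwrite("pics/z1.png",cv2.resize(im[285:385,310:470],None,fx=5,fy=5,interpolation=cv2.INTER_CUBIC))
cv2.imwrite("pics/z2.png",cv2.resize(im[250:340,130:290],None,fx=5,fy=5,interpolation=cv2.INTER_CUBIC))
s=load("scene0.npz");cv2.imwrite("pics/z3.png",cv2.resize(s["img"][170:370,210:350,::-1],None,fx=3,fy=3,interpolation=cv2.INTER_CUBIC))
E
```

```text
(no output)
```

View pics/z1.png

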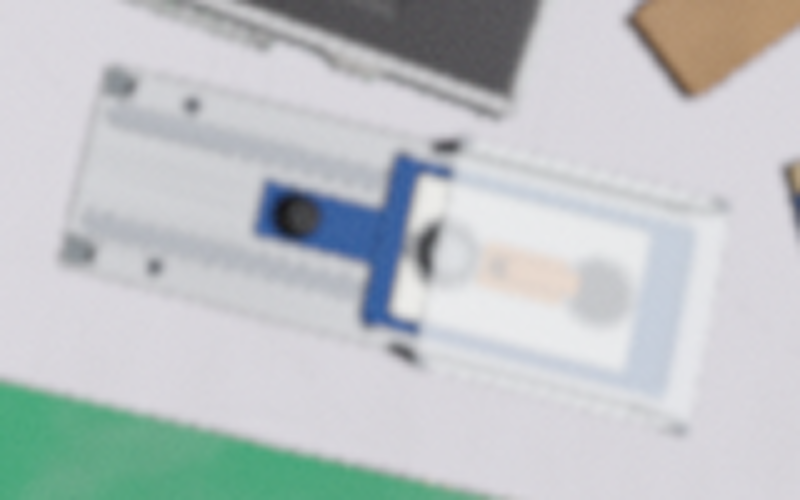

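View pics/z2.png

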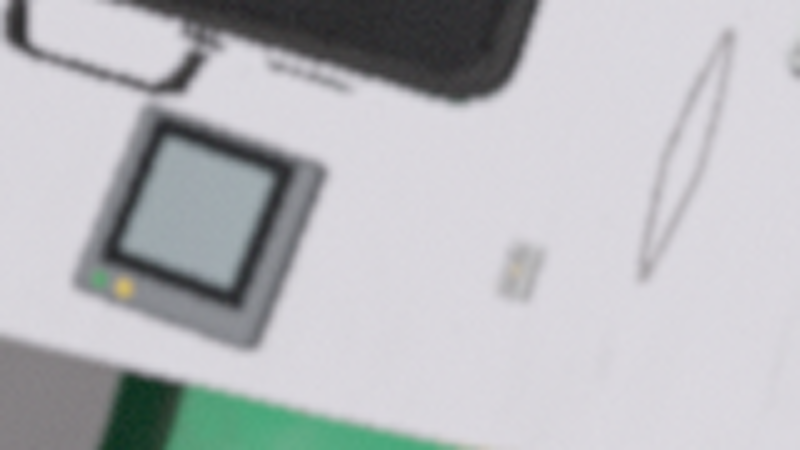

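View pics/z3.png

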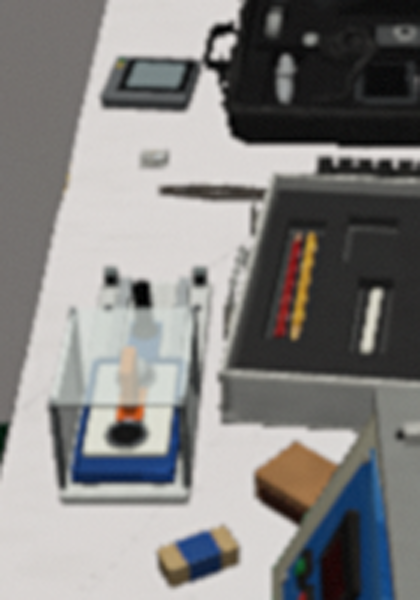

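```bash
python3 - <<'E'
from h import *
c=load("top0.npz")
hsv=cv2.cvtColor(c["img"],cv2.COLOR_RGB2HSV)
z=lambda u,v,h,ox=310,oy=285:ray(c,ox+(u+.5)/5-.5,oy+(v+.5)/5-.5,h)
print("post",z(297,209,.074))
print("base -y corners",z(108,66,.012),z(60,262,.012))
print("tongue corners",z(266,180,.028),z(256,235,.028))
print("carr front",z(403,155,.032),z(368,323,.032))
print("guard front top",z(455,150,.09),z(408,360,.09),"back",z(728,208,.09),z(690,418,.09))
w=[z(u,v,.019,130,250) for u,v in((160,117),(296,160),(240,306),(105,258))]
print("win",w,np.mean(w,0))
r=[z(u,v,.019,130,250) for u,v in((150,103),(327,165),(252,348),(75,287))]
print("housing",np.mean(r,0))
d=c["range_z"]
for u,v in((369,327),(168,290),(380,330),(330,330),(420,340)):
    f,cx,cy=K(c);D=d[v,u];print(u,v,(wc(c)@np.array([(u-cx)/f*D,-(v-cy)/f*D,-D,1]))[:3])
E
```

```text
post [ 0.44919456 -0.31269119  0.074     ]
base -y corners [ 0.512301   -0.23716617  0.012     ] [ 0.42744241 -0.21459017  0.012     ]
tongue corners [ 0.46146939 -0.30409736  0.028     ] [ 0.43825646 -0.29907591  0.028     ]
carr front [ 0.47127538 -0.36271439  0.032     ] [ 0.40116834 -0.34494095  0.032     ]
guard front top [ 0.47185466 -0.37538855  0.09      ] [ 0.38987104 -0.35299567  0.09      ] back [ 0.44757562 -0.48264976  0.09      ] [ 0.36662357 -0.4622702   0.09      ]
win [array([0.57279151, 0.14309097, 0.019     ]), array([0.55244438, 0.08054715, 0.019     ]), array([0.4880438 , 0.10305251, 0.019     ]), array([0.51001854, 0.16469874, 0.019     ])] [0.53082456 0.12284734 0.019     ]
housing [0.52405226 0.12220869 0.019     ]
369 327 [ 0.44798662 -0.31267966  0.07367756]
168 290 [0.53426384 0.12631953 0.0200712 ]
380 330 [ 0.44116463 -0.34000113  0.02983864]
330 330 [ 0.44232064 -0.23315588  0.01971636]
420 340 [ 0.42148675 -0.41096629  0.09217432]
```

```bash
python3 - <<'E'
from h import *
c=load("top0.npz");d=c["range_z"];f,cx,cy=K(c)
v,u=np.mgrid[0:480,0:640];P=np.stack([(u-cx)/f*d,-(v-cy)/f*d,-d,np.ones_like(d)],-1)@wc(c).T
ok=d>0
gx=np.arange(.34,.80,.04);gy=np.arange(-.56,.24,.04)
print("max z mm; cols x",np.round(gx,2))
for y in gy:
    print("%.2f"%y,[int(1000*P[...,2][m].max()) if (m:=ok&(abs(P[...,0]-x)<.02)&(abs(P[...,1]-y)<.02)).any() else -1 for x in gx])
E
```

```text
max z mm; cols x [0.34 0.38 0.42 0.46 0.5  0.54 0.58 0.62 0.66 0.7  0.74 0.78]
-0.56 [5, 4, 24, 22, 5, 28, 28, 5, 4, 5, 5, 4]
-0.52 [4, 5, 22, 22, 28, 30, 30, 6, 6, 6, 282, 277]
-0.48 [6, 94, 94, 93, 28, 30, 5, 52, 54, 157, 283, 282]
-0.44 [6, 95, 94, 96, 5, 53, 55, 53, 45, 53, 283, 285]
-0.40 [6, 95, 94, 96, 54, 51, 45, 45, 44, 45, 200, 283]
-0.36 [4, 96, 94, 94, 64, 44, 45, 45, 47, 46, 88, 283]
-0.32 [4, 15, 73, 78, 61, 54, 45, 45, 46, 46, 52, 283]
-0.28 [4, 5, 27, 32, 48, 56, 44, 44, 45, 45, 45, 150]
-0.24 [-1, 4, 31, 26, 30, 55, 50, 46, 43, 44, 45, 59]
-0.20 [-1, 4, 29, 15, 6, 62, 63, 44, 46, 53, 54, 53]
-0.16 [-1, 3, 5, 5, 5, 5, 54, 54, 53, 53, 25, 47]
-0.12 [-789, 4, 6, 6, 6, 8, 13, 22, 24, 26, 25, 44]
-0.08 [-783, -1, 6, 5, 10, 11, 14, 8, 26, 44, 51, 49]
-0.04 [-785, -1, 4, 5, 15, 6, 48, 51, 50, 52, 49, 50]
0.00 [-783, -1, 4, 5, 16, 6, 49, 48, 49, 52, 41, 46]
0.04 [-783, -788, 3, 5, 5, 5, 57, 48, 41, 58, 58, 41]
0.08 [-783, -788, -1, 18, 24, 24, 58, 49, 41, 58, 58, 46]
0.12 [-782, -787, -1, 20, 25, 24, 28, 49, 46, 53, 58, 136]
0.16 [-786, -782, -1, 4, 24, 24, 31, 49, 45, 98, 131, 151]
0.20 [-780, -783, -789, 4, 14, 6, 27, 49, 51, 92, 124, 146]
```

```bash
cat >> h.py <<'E'
from scipy.spatial.transform import Rotation as R
def rq(q): return R.from_quat([q[1],q[2],q[3],q[0]])
def tgt(yaw_y):  # tool y direction angle (deg), z down
    a=np.radians(yaw_y);y=np.array([np.cos(a),np.sin(a),0]);z=np.array([0,0,-1.]);x=np.cross(y,z)
    return R.from_matrix(np.stack([x,y,z],1))
def delta(o,P,yaw_y):
    r=rq(o["tcp_rot"]);d=r.inv().apply(np.array(P)-o["eef_pos"])/.8
    rv=(r.inv()*tgt(yaw_y)).as_rotvec()/(2*np.pi)
    print("t %.2f pos"%o["time"],o["eef_pos"].round(4),"F",o["ft_force"].round(2),"w %.3f"%o["gripper_width"],"delta",d.round(4),rv.round(4))
E
python3 - <<'E'
from rig import *;from h import *
o=get_obs();delta(o,[.449,-.313,.19],-14.3)
E
```

```text
t 0.15 pos [ 0.242  -0.5758  0.2571] F [-0.03  0.    0.76] w 1.003 delta [ 0.3659 -0.2024  0.0841] [-2.000e-04 -1.000e-04 -1.469e-01]
```

>>> step_arm:
  deltas:
    - [0.366,-0.202,0.084,0,0,-0.147,-0.1]
    - [0.366,-0.202,0.084,0,0,-0.147,-0.1]
    - [0.366,-0.202,0.084,0,0,-0.147,-0.1]
    - [0.366,-0.202,0.084,0,0,-0.147,-0.1]
    - [0.366,-0.202,0.084,0,0,-0.147,-0.1]
    - [0.366,-0.202,0.084,0,0,-0.147,-0.1]
    - [0.366,-0.202,0.084,0,0,-0.147,-0.1]
    - [0.366,-0.202,0.084,0,0,-0.147,-0.1]
    - [0.366,-0.202,0.084,0,0,-0.147,-0.1]
    - [0.366,-0.202,0.084,0,0,-0.147,-0.1]
    - [0.366,-0.202,0.084,0,0,-0.147,-0.1]
    - [0.366,-0.202,0.084,0,0,-0.147,-0.1]

```text
time: 1.35
eef_pos: [0.4483, -0.3147, 0.1902]
tcp_rot: [-0.0, 0.79, 0.613, -0.0]
ft_force: [0.6, 0.2, 0.6]
gripper_width: 0.452
```

```bash
python3 - <<'E'
from rig import *;from h import *
o=get_obs();c=read_camera("wrist");np.savez("w1.npz",**c);np.save("o1.npy",o,allow_pickle=True)
delta(o,[.449,-.313,.064],-14.3);print(o["qpos"].round(2))
cv2.imwrite("pics/w1.png",c["img"][:,:,::-1])
print(proj(c,[.449,-.313,.074],o))
E
```

```text
t 1.35 pos [ 0.4483 -0.3147  0.1902] F [0.64 0.25 0.56] w 0.452 delta [0.0022 0.0005 0.1578] [-0.0002 -0.     -0.0004]
[ 0.75  0.7  -0.38  1.86  0.4   0.66 -0.11]
(np.float64(319.94778802271543), np.float64(244.7201703109033))
```

View pics/w1.png

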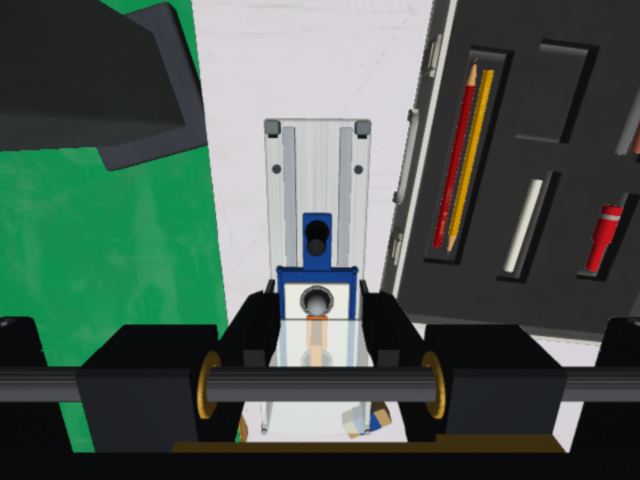

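```bash
python3 - <<'E'
from h import *
c=load("w1.npz");o=np.load("o1.npy",allow_pickle=True).item()
im=c["img"][:,:,::-1];cv2.imwrite("pics/w1z.png",cv2.resize(im[200:340,255:385],None,fx=4,fy=4,interpolation=cv2.INTER_CUBIC))
g=c["img"].max(2);print(g[225:262:2,300:334:2])
E
```

```text
[[200 153 131 100  23  14  11   9   8   9  10  11  13  39 124 126 177]
 [201 151 129  58  13  11   8   8   6   5   7   8  13  13  92 126 182]
 [202 151 124  26  12   5   5   6   6   7   5   6   8  13  51 124 183]
 [202 150  85  16   9   7   7   7   6   8   7   7   6  12  26 109 184]
 [202 149  97  19   9   7   6   5   5   6   6   5   6  13  32 117 183]
 [202 158 123  39   9   6   6   8   8   5   5   5   6  12  72 124 184]
 [203 163 128  69   9   6   7   6   6   6   6   5   9  15 101 123 184]
 [203 163 130 120  22   6  13  23  28  22  15   7   7  55 127 123 183]
 [203 163 129 130  22  22  35  37  38  37  36  21  10 108 134 122 184]
 [205 162 129 118  25  34  36  37  38  38  37  34  18 107 134 125 192]
 [204 161 130  98  28  33  36  37  38  37  36  35  25 108 134 124 193]
 [204 161 128  90  31  34  35  36  38  37  36  34  29 108 135 125 192]
 [204 161 127 118  34  33  35  36  37  36  35  33  34 120 136 124 193]
 [204 160 127 130  51  33  33  34  34  35  33  33  54 134 136 124 193]
 [204 160 127 133 120  49  33  34  33  33  33  54 126 136 136 123 192]
 [204 159 127 133 133 123  76  48  37  46  73 129 135 136 136 122 192]
 [205 161 126 133 134 136 135 135 124 135 135 136 136 135 135 124 202]
 [204 178 128 134 135 136 137 136 137 137 136 137 136 136 135 124 206]
 [204 179 128 134 135 136 135 136 137 137 137 137 138 136 135 123 205]]
```

View pics/w1z.png

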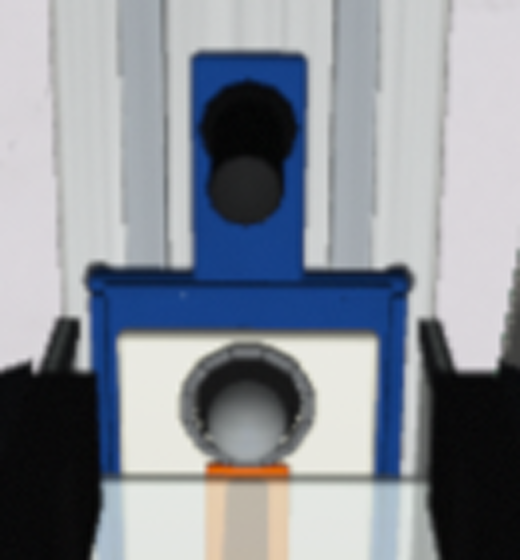

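```bash
python3 - <<'E'
from h import *
c=load("w1.npz");o=np.load("o1.npy",allow_pickle=True).item()
p=ray(c,316.3,247,.074,o);print(p)
# slide direction from tongue edges & centreline at z=.012 / lips
a=ray(c,255+248.5/4,200+54/4,.028,o);b=ray(c,255+249.5/4,200+275/4,.032,o)
e1=ray(c,273,128,.017,o);e2=ray(c,362,128,.017,o)
print(a,b,np.degrees(np.arctan2(*(a-b)[:2])),np.degrees(np.arctan2(-(e2-e1)[1],(e2-e1)[0])))
delta(o,[p[0],p[1],.064],-14.3)
E
```

```text
[ 0.44589127 -0.31405901  0.074     ]
[ 0.44988382 -0.29922738  0.028     ] [ 0.43749454 -0.34758341  0.032     ] 14.370615601479878 14.490230989711149
t 1.35 pos [ 0.4483 -0.3147  0.1902] F [0.64 0.25 0.56] w 0.452 delta [-1.000e-04 -3.000e-03  1.578e-01] [-0.0002 -0.     -0.0004]
```

>>> step_arm:
  deltas:
    - [0,-0.0025,0.05,0,0,0,-0.1]
    - [0,-0.0025,0.1,0,0,0,-0.1]
    - [0,-0.0025,0.14,0,0,0,-0.1]
    - [0,-0.0025,0.157,0,0,0,-0.1]
    - [0,-0.0025,0.157,0,0,0,-0.1]
    - [0,-0.0025,0.157,0,0,0,-0.1]

```text
time: 2.0
eef_pos: [0.4471, -0.3143, 0.0656]
tcp_rot: [0.0, 0.79, 0.613, 0.0]
ft_force: [0.7, -0.8, 0.0]
gripper_width: 0.446
```

```bash
python3 - <<'E'
from rig import *;from h import *
o=get_obs();c=read_camera("wrist")
delta(o,[.446,-.314,.064],-14.4)
cv2.imwrite("pics/w2.png",c["img"][:,:,::-1])
E
```

```text
t 2.00 pos [ 0.4471 -0.3143  0.0656] F [ 0.65 -0.78  0.05] w 0.446 delta [-0.     -0.0014  0.0019] [ 0.0001 -0.     -0.0001]
```

View pics/w2.png

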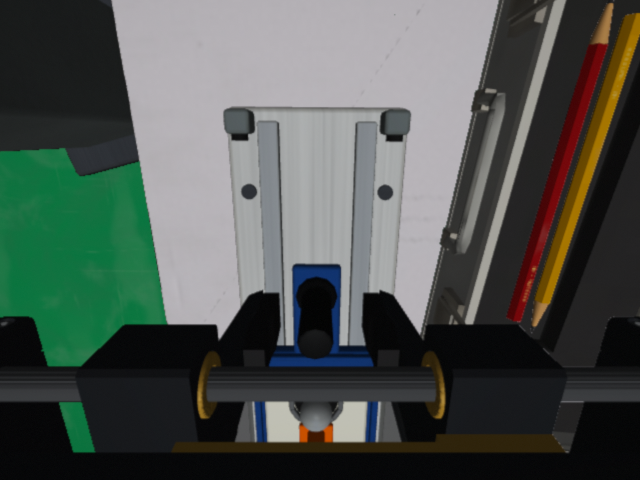

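>>> step_arm:
  deltas:
    - [0,-0.0015,0.001,0,0,0,-0.1]
    - [0,-0.0015,0.001,0,0,0,-0.7]
    - [0,-0.0015,0.001,0,0,0,-0.8]
    - [0,-0.0015,0.001,0,0,0,-1]
    - [0,-0.0015,0.001,0,0,0,-1]
    - [0,-0.0015,0.001,0,0,0,-1]
  newtons: 15

```text
time: 2.65
eef_pos: [0.4448, -0.3139, 0.0654]
tcp_rot: [-0.0, 0.79, 0.613, -0.001]
ft_force: [-2.8, 1.5, 5.6]
gripper_width: 0.165
```

```bash
python3 - <<'E'
from rig import *;from h import *
o=get_obs()
delta(o,o["eef_pos"]+.12*np.array([.2487,.9686,0]),-14.4)
E
```

```text
t 2.65 pos [ 0.4448 -0.3139  0.0654] F [-2.85  1.49  5.59] w 0.165 delta [ 1.5e-01 -1.0e-04 -1.0e-04] [-0.0002  0.0001 -0.0001]
```

>>> step_arm:
  deltas:
    - [0.002,0,0,0,0,0,-1]
    - [0.006,0,0,0,0,0,-1]
    - [0.012,0,0,0,0,0,-1]
    - [0.02,0,0,0,0,0,-1]
    - [0.029,0,0,0,0,0,-1]
    - [0.038,0,0,0,0,0,-1]
    - [0.048,0,0,0,0,0,-1]
    - [0.058,0,0,0,0,0,-1]
    - [0.068,0,0,0,0,0,-1]
    - [0.078,0,0,0,0,0,-1]
    - [0.088,0,0,0,0,0,-1]
    - [0.098,0,0,0,0,0,-1]
    - [0.107,0,0,0,0,0,-1]
    - [0.115,0,0,0,0,0,-1]
    - [0.122,0,0,0,0,0,-1]
    - [0.128,0,0,0,0,0,-1]
    - [0.133,0,0,0,0,0,-1]
    - [0.137,0,0,0,0,0,-1]
    - [0.14,0,0,0,0,0,-1]
    - [0.142,0,0,0,0,0,-1]

```text
time: 4.65
eef_pos: [0.4738, -0.2038, 0.0655]
tcp_rot: [0.0, 0.79, 0.613, -0.0]
ft_force: [3.3, -3.7, 0.8]
gripper_width: 0.164
```

```bash
python3 - <<'E'
from rig import *;from h import *
o=get_obs()
P=np.array([.4448,-.3139,.0654])
delta(o,P+.12*np.array([.2487,.9686,0]),-14.4); print(np.linalg.norm(o["eef_pos"]-P))
c=read_camera("wrist");cv2.imwrite("pics/w3.png",c["img"][:,:,::-1])
E
```

```text
t 4.65 pos [ 0.4738 -0.2038  0.0655] F [ 3.3  -3.7   0.85] w 0.164 delta [ 0.0076 -0.0009  0.0001] [ 0.      0.     -0.0001]
0.11390012142353977
```

View pics/w3.png

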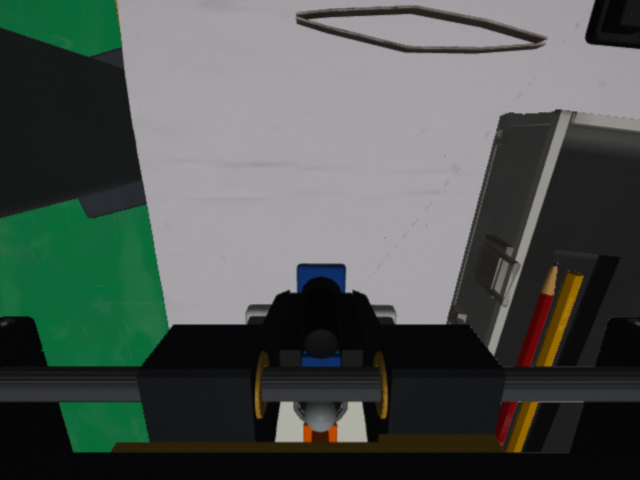

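>>> step_arm:
  deltas:
    - [0.002,0,0,0,0,0,-1]
    - [0.004,0,0,0,0,0,-1]
    - [0.006,0,0,0,0,0,-1]
    - [0.008,0,0,0,0,0,-1]
    - [0.009,0,0,0,0,0,-1]
    - [0.01,0,0,0,0,0,-1]
    - [0.011,0,0,0,0,0,-1]
    - [0.012,0,0,0,0,0,-1]
    - [0.012,0,0,0,0,0,-1]

```text
time: 5.6
eef_pos: [0.474, -0.2028, 0.0654]
tcp_rot: [0.003, 0.793, 0.609, -0.005]
ft_force: [1.8, -18.6, -1.9]
gripper_width: 0.164
```

```bash
python3 - <<'E'
from rig import *;from h import *
o=get_obs()
P=np.array([.4448,-.3139,.0654])
delta(o,P+.12*np.array([.2487,.9686,0]),-14.4); print(np.linalg.norm(o["eef_pos"]-P))
E
```

```text
t 5.60 pos [ 0.474  -0.2028  0.0654] F [  1.79 -18.57  -1.93] w 0.164 delta [ 0.0064 -0.0009 -0.0001] [-0.0002  0.0017 -0.0015]
0.11485668698954732
```

>>> step_arm:
  deltas:
    - [-0.005,0,0,0,-0.0015,0.0015,-0.7]
    - [-0.006,0,0,0,-0.0015,0.0015,-0.3]
    - [-0.006,0,0,0,-0.0015,0.0015,-0.1]
    - [-0.006,0,0,0,-0.0015,0.0015,-0.1]
    - [-0.006,0,-0.05,0,-0.0015,0.0015,-0.1]
    - [-0.006,0,-0.1,0,-0.0015,0.0015,-0.1]
    - [-0.006,0,-0.14,0,-0.0015,0.0015,-0.1]
    - [-0.006,0,-0.14,0,-0.0015,0.0015,-0.1]

```text
time: 6.4
eef_pos: [0.4749, -0.206, 0.1809]
tcp_rot: [0.008, 0.796, 0.606, -0.006]
ft_force: [1.2, 0.4, 0.7]
gripper_width: 0.449
```

```bash
python3 - <<'E'
from rig import *;from h import *
o=get_obs();c=read_camera("wrist");np.savez("w4.npz",**c);np.save("o4.npy",o,allow_pickle=True)
delta(o,[.474,-.203,.19],-14.4)
cv2.imwrite("pics/w4.png",c["img"][:,:,::-1])
c=read_camera("top");np.savez("top4.npz",**c)
cv2.imwrite("pics/t4.png",cv2.resize(c["img"][285:385,310:470,::-1],None,fx=5,fy=5,interpolation=cv2.INTER_CUBIC))
E
```

```text
t 6.40 pos [ 0.4749 -0.206   0.1809] F [1.18 0.42 0.7 ] w 0.449 delta [ 0.003  -0.0021 -0.0114] [ 0.0008  0.0032 -0.0028]
```

View pics/w4.png

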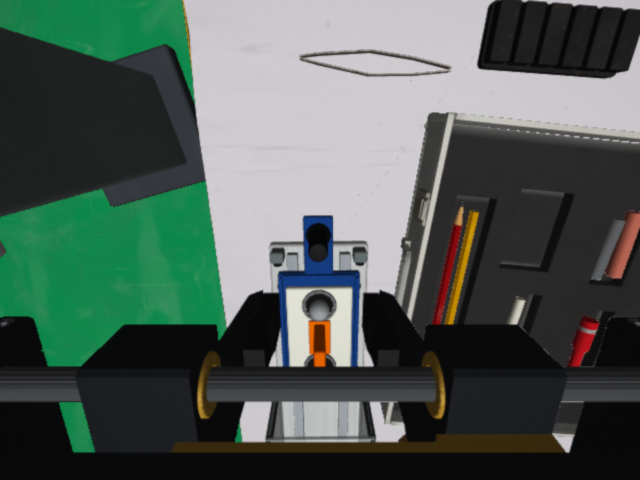

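View pics/t4.png

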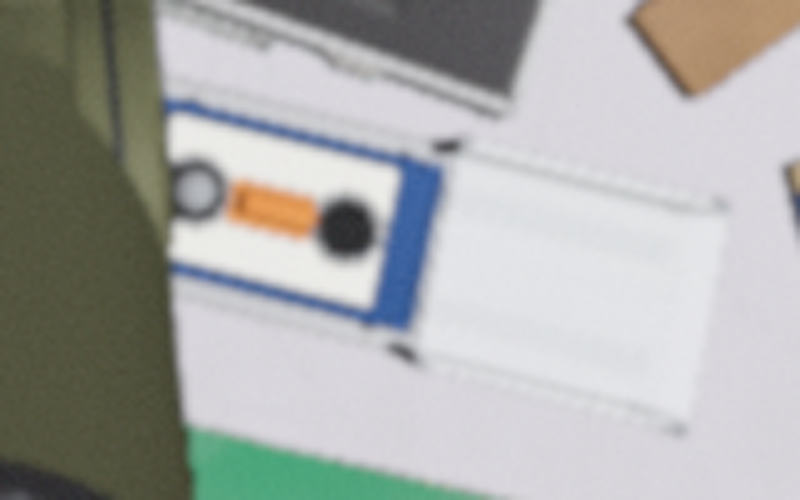

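```bash
python3 - <<'E'
from h import *
c=load("w4.npz");o=np.load("o4.npy",allow_pickle=True).item()
im=c["img"][:,:,::-1];cv2.imwrite("pics/w4z.png",cv2.resize(im[205:375,245:395],None,fx=3.5,fy=3.5,interpolation=cv2.INTER_CUBIC))
np.set_printoptions(linewidth=200)
g=c["img"].max(2);print(g[236:266:2,304:336:2])
E
```

```text
[[108  35  12   5   5   6   6   4   4   5   7   6  13  42 115 205]
 [110  67  13   5   6   5   5   6   7   4   5   6  13  93 117 205]
 [116  89  16   8   5   4   6   6   6   7   5   5  21 111 112 178]
 [100 123  48   5   5   7   4   5   5   6   7   6  66 122 101  74]
 [101 126  78   7   7  12  21  24  18  12   6  13 104 125 106 127]
 [106 126  76   9  22  32  34  35  33  31  16  11 102 125 112 175]
 [118 126  70  21  31  33  35  36  35  33  30  17 102 126 115 192]
 [117 124  59  28  31  32  34  33  34  33  31  22 100 125 116 192]
 [116 123  55  29  30  32  32  34  34  32  31  26 100 125 116 192]
 [114 123  83  30  31  31  32  32  32  32  29  31 111 126 115 192]
 [122 123 109  32  30  30  31  31  31  30  29  46 122 127 115 191]
 [125 122 123  79  30  29  28  30  29  29  36 106 127 127 116 192]
 [124 121 125 124  80  36  31  30  31  49 105 126 126 126 115 192]
 [123 121 125 126 126 119 109 107 112 125 126 127 126 125 115 191]
 [135 121 126 126 126 127 126 127 128 128 128 127 127 125 116 190]]
```

View pics/w4z.png

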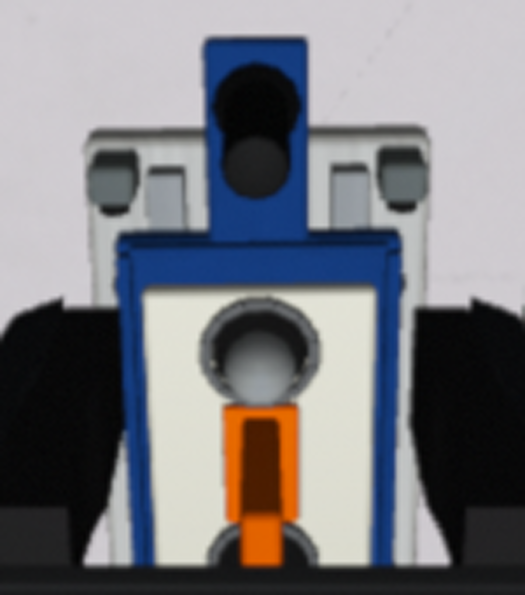

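```bash
python3 - <<'E'
from h import *
c=load("w4.npz");o=np.load("o4.npy",allow_pickle=True).item()
d=np.array([.2487,.9686,0])
p=ray(c,318,252.5,.074,o);print(p,(p-[.4459,-.3141,.074])@d)
q=lambda u,v,z:ray(c,245+u/3.5,205+v/3.5,z,o)
e=[q(90,131,.012),q(428,128,.012)];print(e,"post ahead of base end",(p-np.mean(e,0))@d)
c1=load("w1.npz");o1=np.load("o1.npy",allow_pickle=True).item()
e1=[ray(c1,265.5,120.5,.012,o1),ray(c1,369,120.5,.012,o1)]
print(e1,(np.array([.4459,-.3141,.074])-np.mean(e1,0))@d)
# lip front edge relative base end; tongue front
for a,b in((255,40),): print("tongue",(q(a,b,.028)-np.mean(e,0))@d)
t1=ray(c1,255+248.5/4,200+54/4,.028,o1);print((t1-np.mean(e1,0))@d)
# top camera: rear edge of carriage in top4; front/back in top0
T=load("top4.npz");z=lambda u,v,h:ray(T,310+(u+.5)/5-.5,285+(v+.5)/5-.5,h)
b=z(425,245,.028);print("rear now",b); b0=z(676,312,.028); print("rear before(through guard)",b0,(b-b0)@d)
print("tray grip (fin top)",z(272,206,.078))
E
```

```text
[ 0.473617   -0.20900983  0.074     ] 0.10868355918140221
[array([ 0.42837988, -0.21016784,  0.012     ]), array([ 0.51344564, -0.23302791,  0.012     ])] post ahead of base end 0.012865326556644118
[array([ 0.42694854, -0.21441527,  0.012     ]), array([ 0.51137567, -0.23623589,  0.012     ])] -0.09177218861016304
tongue 0.02809173664540735
-0.07637579583418322
rear now [ 0.43321317 -0.37100863  0.028     ]
rear before(through guard) [ 0.40413239 -0.47559299  0.028     ] 0.1085327994586
tray grip (fin top) [ 0.45053458 -0.30221312  0.078     ]
```

```bash
python3 - <<'E'
from rig import *;from h import *
o=get_obs();delta(o,[.4736,-.2090,.063],-14.4)
E
```

```text
t 6.50 pos [ 0.4728 -0.2057  0.1776] F [-0.26 -1.01 -0.71] w 0.447 delta [-0.0008  0.0021  0.1433] [-0.0002  0.0032 -0.0028]
```

>>> step_arm:
  deltas:
    - [-0.001,0.001,0.03,0,0.003,-0.003,-0.1]
    - [-0.001,0.001,0.08,0,0.003,-0.003,-0.1]
    - [-0.001,0.001,0.12,0,0.003,-0.003,-0.1]
    - [-0.001,0.001,0.143,0,0.003,-0.003,-0.1]
    - [-0.001,0.001,0.143,0,0.003,-0.003,-0.1]
    - [-0.001,0.001,0.143,0,0.003,-0.003,-0.4]
    - [-0.001,0.001,0.143,0,0.003,-0.003,-0.6]
    - [-0.001,0.001,0.143,0,0.003,-0.003,-0.8]
    - [-0.001,0.001,0.143,0,0.003,-0.003,-1]
    - [-0.001,0.001,0.143,0,0.003,-0.003,-1]
    - [-0.001,0.001,0.143,0,0.003,-0.003,-1]
  newtons: 30

```text
time: 7.6
eef_pos: [0.4725, -0.209, 0.0641]
tcp_rot: [0.0, 0.79, 0.613, -0.001]
ft_force: [-2.3, 2.2, 6.8]
gripper_width: 0.159
```

```bash
python3 - <<'E'
from rig import *;from h import *
o=get_obs();d=np.array([.2487,.9686,0]);delta(o,o["eef_pos"]+.012*d,-14.4)
E
```

```text
t 7.60 pos [ 0.4725 -0.209   0.0641] F [-2.25  2.17  6.76] w 0.159 delta [ 0.015  0.    -0.   ] [-0.0001  0.0002  0.0001]
```

Gripped at about 108 mm of travel. I'll now pull slowly and watch the force.

>>> step_arm:
  deltas:
    - [0.001,0,0,0,0,0,-1]
    - [0.003,0,0,0,0,0,-1]
    - [0.005,0,0,0,0,0,-1]
    - [0.006,0,0,0,0,0,-1]
    - [0.006,0,0,0,0,0,-1]

```text
time: 8.1
eef_pos: [0.4737, -0.2042, 0.0641]
tcp_rot: [0.0, 0.79, 0.613, -0.001]
ft_force: [-1.1, -2.0, 1.4]
gripper_width: 0.163
```

>>> step_arm:
  deltas:
    - [0.001,0,0,0,0,0,-1]
    - [0.002,0,0,0,0,0,-1]
    - [0.003,0,0,0,0,0,-1]
    - [0.004,0,0,0,0,0,-1]
    - [0.004,0,0,0,0,0,-1]

```text
time: 8.6
eef_pos: [0.4739, -0.2034, 0.0641]
tcp_rot: [0.001, 0.791, 0.612, -0.002]
ft_force: [-1.4, -6.6, -0.7]
gripper_width: 0.16
```

```bash
python3 - <<'E'
from rig import *;from h import *
o=get_obs();c=read_camera("wrist");np.savez("w5.npz",**c);np.save("o5.npy",o,allow_pickle=True)
cv2.imwrite("pics/w5.png",cv2.resize(c["img"][240:470,210:430,::-1],None,fx=2.6,fy=2.6,interpolation=cv2.INTER_CUBIC))
c=read_camera("top");np.savez("top5.npz",**c)
cv2.imwrite("pics/t5.png",cv2.resize(c["img"][285:385,310:470,::-1],None,fx=5,fy=5,interpolation=cv2.INTER_CUBIC))
c=read_camera("scene");np.savez("s5.npz",**c)
cv2.imwrite("pics/s5.png",cv2.resize(c["img"][220:350,200:340,::-1],None,fx=4.5,fy=4.5,interpolation=cv2.INTER_CUBIC))
E
```

```text
(no output)
```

View pics/w5.png

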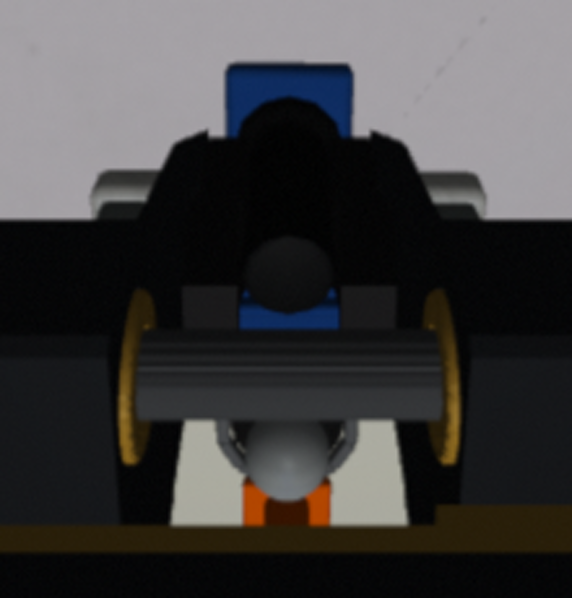

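View pics/t5.png

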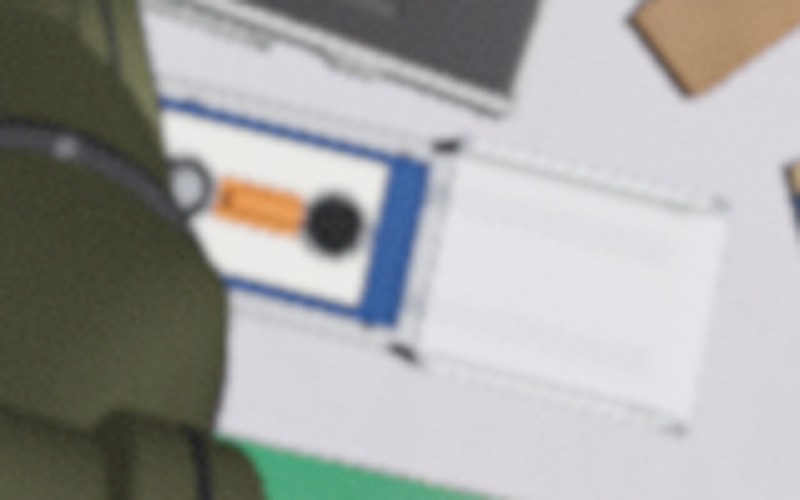

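View pics/s5.png

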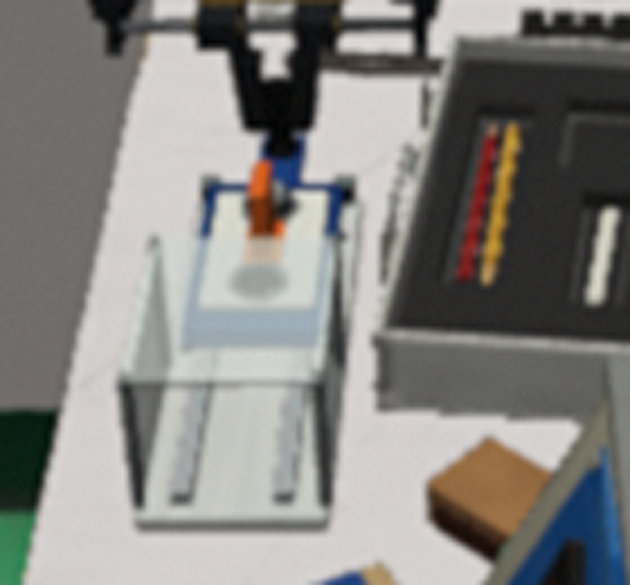

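>>> step_arm:
  deltas:
    - [0.002,0,0,0,0,0,-1]
    - [0.004,0,0,0,0,0,-1]
    - [0.006,0,0,0,0,0,-1]
    - [0.006,0,0,0,0,0,-1]

```text
time: 9.15
eef_pos: [0.474, -0.2033, 0.0641]
tcp_rot: [0.003, 0.792, 0.611, -0.005]
ft_force: [-2.3, -11.3, -2.2]
gripper_width: 0.16
```

>>> step_arm:
  deltas:
    - [0.001,0,0,0,0,0,-0.8]
    - [0.001,0,0,0,0,0,-0.1]
    - [0,0,0,0,0,0,-0.1]
    - [0,0,0,0,0,0,-0.1]
    - [0,0,-0.04,0,0,0,-0.1]
    - [0,0,-0.09,0,0,0,-0.1]
    - [0,0,-0.14,0,0,0,-0.1]
    - [0,0,-0.14,0,0,0,-0.1]
    - [0,0,-0.14,0,0,0,-0.1]
    - [0,0,-0.14,0,0,0,-0.1]

```text
time: 10.15
eef_pos: [0.4738, -0.2017, 0.1753]
tcp_rot: [0.002, 0.792, 0.611, -0.005]
ft_force: [0.2, 0.3, 0.0]
gripper_width: 0.45
```

```bash
python3 - <<'E'
from rig import *;from h import *
o=get_obs();c=read_camera("wrist");np.savez("w6.npz",**c);np.save("o6.npy",o,allow_pickle=True)
delta(o,o["eef_pos"],-14.4)
cv2.imwrite("pics/w6.png",cv2.resize(c["img"][205:375,245:395,::-1],None,fx=3.5,fy=3.5,interpolation=cv2.INTER_CUBIC))
c=read_camera("top");np.savez("top6.npz",**c)
cv2.imwrite("pics/t6.png",cv2.resize(c["img"][285:385,310:470,::-1],None,fx=5,fy=5,interpolation=cv2.INTER_CUBIC))
E
```

```text
t 10.15 pos [ 0.4738 -0.2017  0.1753] F [0.21 0.28 0.01] w 0.450 delta [0. 0. 0.] [-0.0005  0.0017 -0.0008]
```

View pics/w6.png

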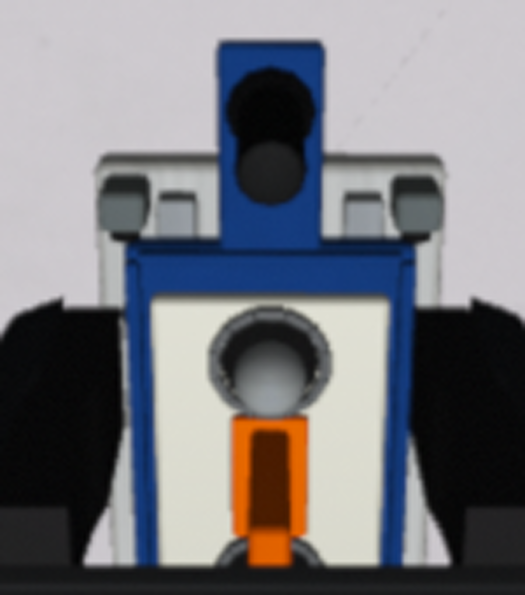

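View pics/t6.png

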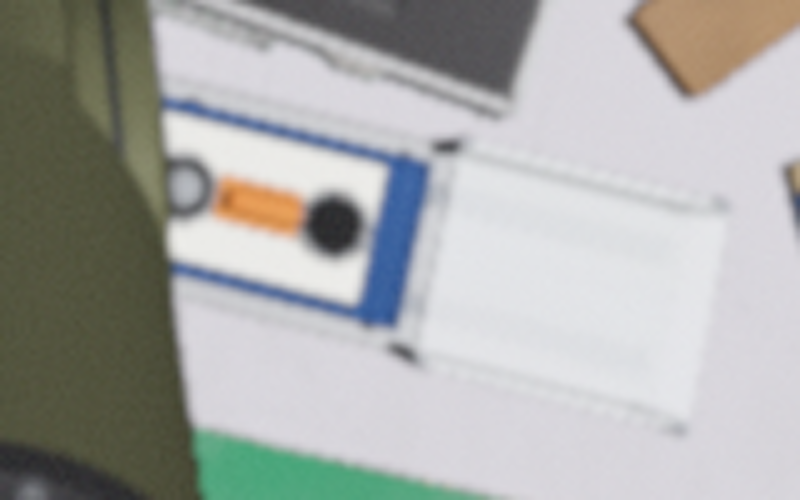

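```bash
python3 - <<'E'
from h import *
T=load("top6.npz");z=lambda u,v,h:ray(T,310+(u+.5)/5-.5,285+(v+.5)/5-.5,h)
d=np.array([.2487,.9686,0]);l=np.array([.9686,-.2487,0])
a=z(334,224,.037);b=z(186,187,.037);print("pockets",a,b,np.linalg.norm(a-b),(a+b)/2, np.degrees(np.arctan2(*(b-a)[:2])))
print("fin top",z(259,204,.078))
h=cv2.cvtColor(T["img"],cv2.COLOR_RGB2HSV);m=(h[...,0]>5)&(h[...,0]<22)&(h[...,1]>130);m[:,:340]=0;m[:,380:]=0;m[:310]=0;m[350:]=0
v,u=np.where(m);print(len(u),u.min(),u.max(),u.mean(),v.mean(),ray(T,u.mean(),v.mean(),.06))
D=T["range_z"];f,cx,cy=K(T)
for uu in range(350,376,2):
    vv=int(round(326+ (uu-362)*.25)); q=(wc(T)@np.array([(uu-cx)/f*D[vv,uu],-(vv-cy)/f*D[vv,uu],-D[vv,uu],1]))[:3];print(uu,vv,q.round(3))
c=load("w6.npz");o=np.load("o6.npy",allow_pickle=True).item()
q=lambda u,v,zz:ray(c,245+u/3.5,205+v/3.5,zz,o)
p=q(271,175,.074);print("post",p, "lateral of fin: ",(q(270,550,.078)-p)@l)
pk=q(271,362,.037);print("ballpocket",pk,"->centre",pk-.033*d)
E
```

```text
pockets [ 0.44259368 -0.33159173  0.037     ] [ 0.4588646  -0.26922916  0.037     ] 0.06445023893010059 [ 0.45072914 -0.30041045  0.037     ] 14.622958998524451
fin top [ 0.45140043 -0.29695936  0.078     ]
100 354 369 361.47 325.92 [ 0.45031009 -0.29844297  0.06      ]
350 323 [ 0.457 -0.276  0.037]
352 324 [ 0.455 -0.28   0.036]
354 324 [ 0.454 -0.284  0.041]
356 324 [ 0.454 -0.286  0.078]
358 325 [ 0.452 -0.29   0.08 ]
360 326 [ 0.45  -0.294  0.075]
362 326 [ 0.45  -0.298  0.078]
364 326 [ 0.45  -0.302  0.08 ]
366 327 [ 0.448 -0.306  0.077]
368 328 [ 0.446 -0.31   0.079]
370 328 [ 0.446 -0.318  0.038]
372 328 [ 0.446 -0.323  0.035]
374 329 [ 0.443 -0.327  0.033]
post [ 0.47503124 -0.2042852   0.074     ] lateral of fin:  -0.0006172843433965195
ballpocket [ 0.45902923 -0.26567541  0.037     ] ->centre [ 0.45082213 -0.29763921  0.037     ]
```

```bash
python3 - <<'E'
from rig import *;from h import *
o=get_obs();delta(o,[.4495,-.2985,.165],-14.5)
E
```

```text
t 10.25 pos [ 0.4737 -0.2017  0.1749] F [-0.72  0.84 -0.31] w 0.446 delta [-0.1245  0.0015  0.0136] [-0.0007  0.0017 -0.0005]
```

>>> step_arm:
  deltas:
    - [-0.04,0.0015,0,-0.0007,0.0017,-0.0005,-0.1]
    - [-0.09,0.0015,0,-0.0007,0.0017,-0.0005,-0.1]
    - [-0.1245,0.0015,0.0136,-0.0007,0.0017,-0.0005,-0.1]
    - [-0.1245,0.0015,0.0136,-0.0007,0.0017,-0.0005,-0.1]
    - [-0.1245,0.0015,0.0136,-0.0007,0.0017,-0.0005,-0.1]
    - [-0.1245,0.0015,0.0136,-0.0007,0.0017,-0.0005,-0.1]

```text
time: 10.85
eef_pos: [0.45, -0.2968, 0.1646]
tcp_rot: [-0.001, 0.79, 0.613, 0.001]
ft_force: [0.6, -0.6, 0.5]
gripper_width: 0.447
```

```bash
python3 - <<'E'
from rig import *;from h import *
o=get_obs();delta(o,[.4495,-.2985,.064],-14.5)
c=read_camera("wrist");np.savez("w7.npz",**c);np.save("o7.npy",o,allow_pickle=True);print(proj(c,[.4495,-.2985,.078],o))
cv2.imwrite("pics/w7.png",c["img"][:,:,::-1])
E
```

```text
t 10.85 pos [ 0.45   -0.2968  0.1646] F [ 0.55 -0.57  0.52] w 0.447 delta [-0.0025 -0.      0.1258] [-0.0001 -0.0003  0.0003]
(np.float64(319.2719681480269), np.float64(263.55131578291827))
```

View pics/w7.png

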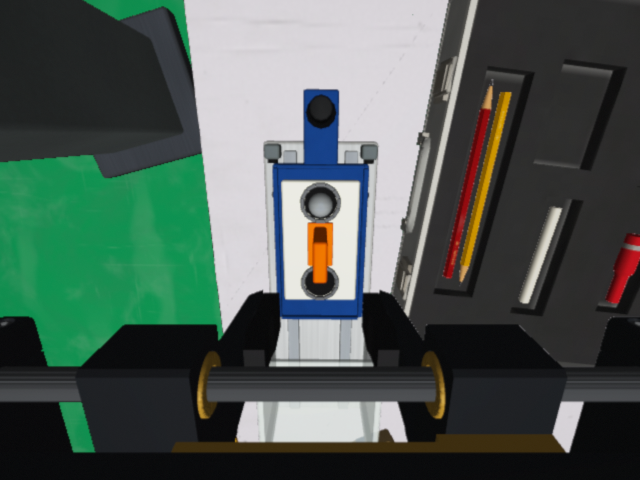

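>>> step_arm:
  deltas:
    - [-0.001,0,0.04,0,0,0,-0.1]
    - [-0.001,0,0.08,0,0,0,-0.1]
    - [-0.001,0,0.11,0,0,0,-0.1]
    - [-0.001,0,0.125,0,0,0,-0.1]
    - [-0.001,0,0.125,0,0,0,-0.1]
    - [-0.001,0,0.125,0,0,0,-0.5]
    - [-0.001,0,0.125,0,0,0,-0.7]
    - [-0.001,0,0.125,0,0,0,-0.8]
    - [-0.001,0,0.125,0,0,0,-0.9]
    - [-0.001,0,0.125,0,0,0,-1]
    - [-0.001,0,0.125,0,0,0,-1]
    - [-0.001,0,0.125,0,0,0,-1]
  newtons: 25

```text
time: 12.1
eef_pos: [0.4499, -0.2976, 0.0656]
tcp_rot: [-0.0, 0.79, 0.613, 0.0]
ft_force: [-1.8, -0.1, 6.5]
gripper_width: 0.109
```

```bash
python3 - <<'E'
from rig import *;from h import *
o=get_obs();delta(o,[.4495,-.2985,.164],-14.5)
c=read_camera("wrist")
cv2.imwrite("pics/w8.png",c["img"][:,:,::-1])
E
```

```text
t 12.10 pos [ 0.4499 -0.2976  0.0656] F [-1.78 -0.05  6.51] w 0.109 delta [-1.10e-03 -1.00e-04 -1.23e-01] [ 0.     -0.0002  0.0003]
```

View pics/w8.png

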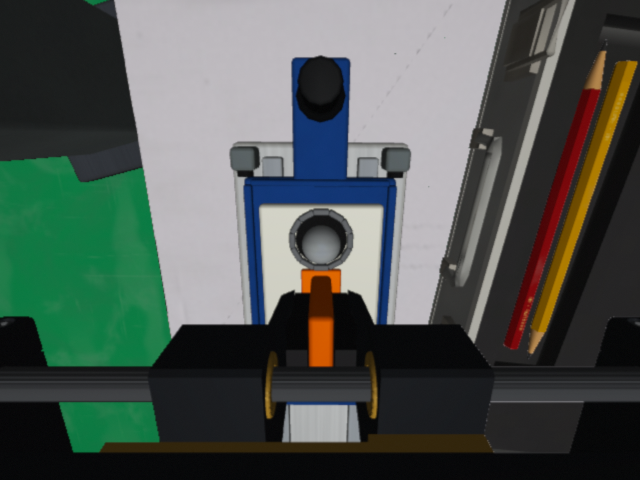

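>>> step_arm:
  deltas:
    - [0,0,-0.001,0,0,0,-1]
    - [0,0,-0.003,0,0,0,-1]
    - [0,0,-0.006,0,0,0,-1]
    - [0,0,-0.011,0,0,0,-1]
    - [0,0,-0.018,0,0,0,-1]
    - [0,0,-0.026,0,0,0,-1]
    - [0,0,-0.035,0,0,0,-1]
    - [0,0,-0.045,0,0,0,-1]
    - [0,0,-0.056,0,0,0,-1]
    - [0,0,-0.067,0,0,0,-1]
    - [0,0,-0.078,0,0,0,-1]
    - [0,0,-0.088,0,0,0,-1]
    - [0,0,-0.097,0,0,0,-1]
    - [0,0,-0.105,0,0,0,-1]
    - [0,0,-0.112,0,0,0,-1]
    - [0,0,-0.117,0,0,0,-1]
    - [0,0,-0.12,0,0,0,-1]
    - [0,0,-0.121,0,0,0,-1]
    - [0,0,-0.121,0,0,0,-1]
  newtons: 30

```text
time: 14.05
eef_pos: [0.4498, -0.2976, 0.1624]
tcp_rot: [-0.0, 0.79, 0.613, 0.0]
ft_force: [0.3, 0.2, -1.9]
gripper_width: 0.112
```

```bash
python3 - <<'E'
from rig import *;from h import *
o=get_obs();delta(o,[.531,.123,.16],-14.5)
c=read_camera("wrist");np.savez("w9.npz",**c);np.save("o9.npy",o,allow_pickle=True)
cv2.imwrite("pics/w9.png",c["img"][:,:,::-1])
s=read_camera("scene");cv2.imwrite("pics/s9.png",cv2.resize(s["img"][140:350,150:400,::-1],None,fx=2.8,fy=2.8,interpolation=cv2.INTER_CUBIC))
E
```

```text
t 14.05 pos [ 0.4498 -0.2976  0.1624] F [ 0.34  0.23 -1.86] w 0.112 delta [ 0.5345 -0.0323  0.0035] [ 0.     -0.0002  0.0003]
```

View pics/w9.png

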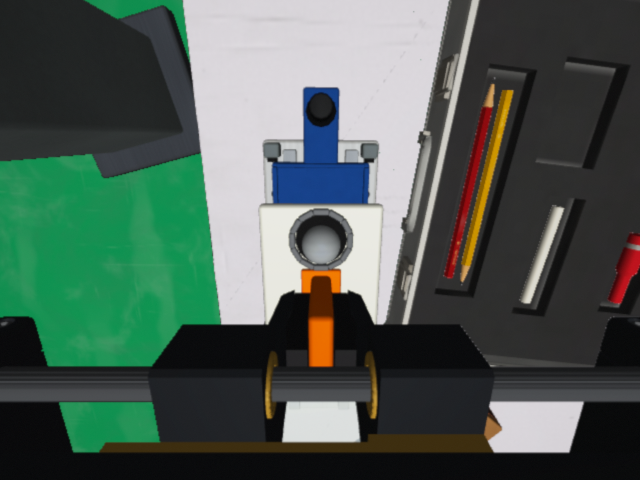

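View pics/s9.png

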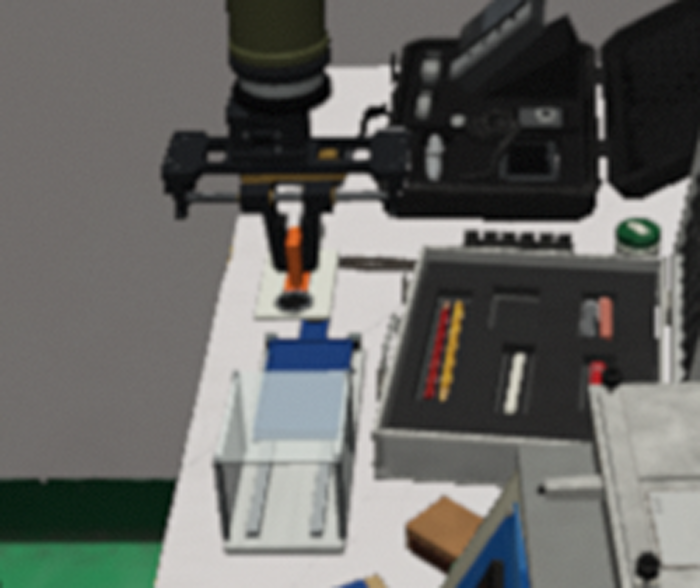

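>>> step_arm:
  deltas:
    - [0.002,0,0,0,0,0,-1]
    - [0.006,0,0,0,0,0,-1]
    - [0.013,-0.001,0,0,0,0,-1]
    - [0.023,-0.002,0,0,0,0,-1]
    - [0.036,-0.002,0,0,0,0,-1]
    - [0.052,-0.003,0,0,0,0,-1]
    - [0.071,-0.004,0,0,0,0,-1]
    - [0.093,-0.006,0,0,0,0,-1]
    - [0.117,-0.007,0,0,0,0,-1]
    - [0.143,-0.009,0,0,0,0,-1]
    - [0.17,-0.01,0,0,0,0,-1]
    - [0.197,-0.012,0,0,0,0,-1]
    - [0.223,-0.013,0,0,0,0,-1]
    - [0.247,-0.015,0,0,0,0,-1]
    - [0.269,-0.016,0,0,0,0,-1]
    - [0.288,-0.017,0,0,0,0,-1]
    - [0.304,-0.018,0,0,0,0,-1]
    - [0.317,-0.019,0,0,0,0,-1]
    - [0.326,-0.02,0,0,0,0,-1]
    - [0.332,-0.02,0,0,0,0,-1]

```text
time: 16.15
eef_pos: [0.5001, -0.0357, 0.1625]
tcp_rot: [-0.0, 0.79, 0.613, 0.0]
ft_force: [-0.0, -0.2, -1.6]
gripper_width: 0.11
```

```bash
python3 - <<'E'
from rig import *;from h import *
o=get_obs();delta(o,[.531,.123,.16],-14.5);print(o["qpos"].round(2))
c=read_camera("wrist");np.savez("w10.npz",**c);np.save("o10.npy",o,allow_pickle=True)
cv2.imwrite("pics/w10.png",c["img"][:,:,::-1])
print(proj(c,[.531,.123,.019],o))
E
```

```text
t 16.15 pos [ 0.5001 -0.0357  0.1625] F [-0.01 -0.23 -1.57] w 0.110 delta [ 0.2018 -0.0118  0.0033] [-0.0001 -0.0002  0.0004]
[ 0.13  0.69 -0.25  2.02  0.35  0.47 -0.62]
(np.float64(305.35065717580613), np.float64(9.895034742260123))
```

View pics/w10.png

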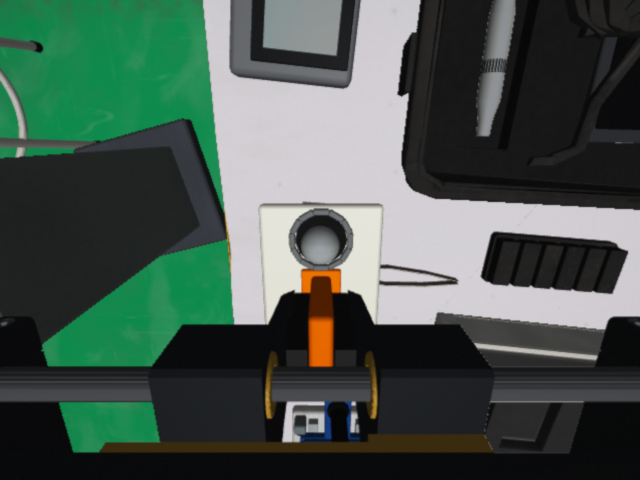

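>>> step_arm:
  deltas:
    - [0.003,0,0,0,0,0,-1]
    - [0.01,-0.001,0,0,0,0,-1]
    - [0.021,-0.001,0,0,0,0,-1]
    - [0.035,-0.002,0,0,0,0,-1]
    - [0.05,-0.003,0,0,0,0,-1]
    - [0.063,-0.004,0,0,0,0,-1]
    - [0.074,-0.004,0,0,0,0,-1]
    - [0.082,-0.005,0,0,0,0,-1]
    - [0.086,-0.005,0,0,0,0,-1]
    - [0.086,-0.005,0,0,0,0,-1]
    - [0.086,-0.005,0,0,0,0,-1]

```text
time: 17.3
eef_pos: [0.5135, 0.032, 0.1626]
tcp_rot: [-0.0, 0.79, 0.613, 0.0]
ft_force: [-0.2, 0.5, -2.2]
gripper_width: 0.109
```

```bash
python3 - <<'E'
from rig import *;from h import *
o=get_obs();delta(o,[.531,.123,.16],-14.5);print(o["qpos"].round(2))
c=read_camera("wrist");np.savez("w11.npz",**c);np.save("o11.npy",o,allow_pickle=True)
cv2.imwrite("pics/w11.png",cv2.resize(c["img"][:220,190:410,::-1],None,fx=2.7,fy=2.7,interpolation=cv2.INTER_CUBIC))
print(proj(c,[.531,.123,.019],o))
E
```

```text
t 17.30 pos [0.5135 0.032  0.1626] F [-0.2   0.49 -2.23] w 0.109 delta [ 0.1156 -0.007   0.0034] [-0.     -0.0002  0.0004]
[-0.01  0.7  -0.23  1.98  0.32  0.49 -0.72]
(np.float64(311.90739162595855), np.float64(117.70965727065511))
```

View pics/w11.png

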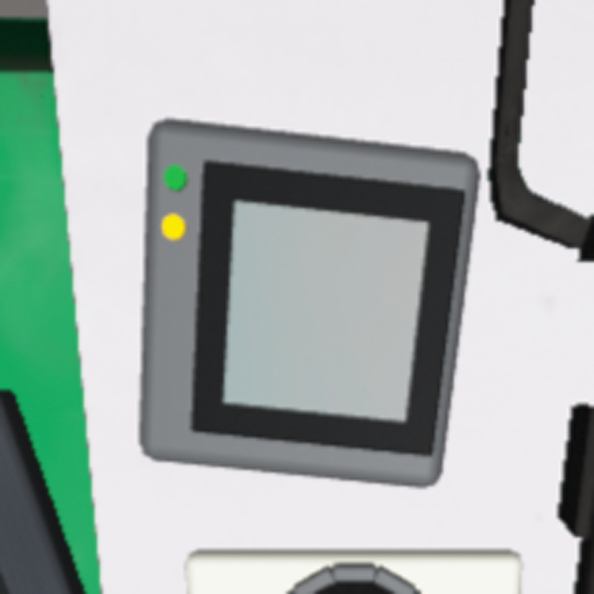

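```bash
python3 - <<'E'
from h import *
c=load("w11.npz");o=np.load("o11.npy",allow_pickle=True).item()
q=lambda u,v,z:ray(c,190+(u+.5)/2.7-.5,(v+.5)/2.7-.5,z,o)
w=[q(u,v,.019) for u,v in((206,161),(464,190),(434,455),(191,431))];print(np.round(w,4),np.mean(w,0),[np.linalg.norm(w[i]-w[i-1]) for i in range(4)])
a=[.5*(w[0]+w[2]),.5*(w[1]+w[3])];print(a)
r=rq(o["tcp_rot"])
for (u,v) in ((187,550),(521,551)): print("tray corner tool",r.inv().apply(q(u,v,o["eef_pos"][2]-.036+.006)-o["eef_pos"]))
print("pocket",r.inv().apply(ray(c,321,238,o["eef_pos"][2]-.036+.009,o)-o["eef_pos"]))
# tilt from depth of tray plate
f,cx,cy=K(c);D=c["range_z"];pts=[]
for v in range(208,300,3):
  for u in list(range(264,285,2))+list(range(358,378,2)):
    if D[v,u]>0:
      p=(c["mount"]@np.array([(u-cx)/f*D[v,u],-(v-cy)/f*D[v,u],-D[v,u],1]))[:3]
      if .02<p[2]<.04:pts.append(p)
pts=np.array(pts);A=np.c_[pts[:,:2],np.ones(len(pts))];s=np.linalg.lstsq(A,pts[:,2],rcond=None)[0];print(len(pts),"slopes deg",np.degrees(s[:2]),s[2], pts.mean(0))
E
```

```text
[[0.5094 0.1687 0.019 ]
 [0.5736 0.1451 0.019 ]
 [0.5506 0.0799 0.019 ]
 [0.4848 0.1038 0.019 ]] [0.52959217 0.12436392 0.019     ] [np.float64(0.06942972206676028), np.float64(0.06843940262593128), np.float64(0.06912104579644249), np.float64(0.07002127763562947)]
[array([0.52998991, 0.12430024, 0.019     ]), array([0.52919442, 0.1244276 , 0.019     ])]
tray corner tool [ 0.04991493 -0.02774676  0.03006554]
tray corner tool [0.04968931 0.02982802 0.0300518 ]
pocket [0.03397893 0.00111787 0.02703994]
637 slopes deg [ 0.08549083 -0.02171958] 0.03250854602578662 [ 0.02454602 -0.00033832  0.0325453 ]
```

```bash
python3 - <<'E'
from rig import *;from h import *
o=get_obs();delta(o,[.5298,.124,.1365],-14.4)
E
```

```text
t 17.35 pos [0.5135 0.0319 0.1626] F [ 0.27 -0.14 -2.  ] w 0.108 delta [ 0.1166 -0.0088  0.0328] [-0.     -0.0002  0.0001]
```

>>> step_arm:
  deltas:
    - [0.003,0,0,0,0,0,-1]
    - [0.01,-0.001,0.001,0,0,0,-1]
    - [0.022,-0.002,0.002,0,0,0,-1]
    - [0.038,-0.003,0.004,0,0,0,-1]
    - [0.055,-0.004,0.007,0,0,0,-1]
    - [0.072,-0.0055,0.011,0,0,0,-1]
    - [0.088,-0.007,0.016,0,0,0,-1]
    - [0.101,-0.008,0.021,0,0,0,-1]
    - [0.11,-0.0085,0.026,0,0,0,-1]
    - [0.115,-0.009,0.03,0,0,0,-1]
    - [0.1165,-0.009,0.032,0,0,0,-1]
    - [0.1165,-0.009,0.033,0,0,0,-1]
    - [0.1165,-0.009,0.033,0,0,0,-1]
    - [0.1165,-0.009,0.033,0,0,0,-1]
    - [0.1165,-0.009,0.033,0,0,0,-1]
    - [0.1165,-0.009,0.033,0,0,0,-1]

```text
time: 18.95
eef_pos: [0.5297, 0.1237, 0.1365]
tcp_rot: [-0.0, 0.79, 0.613, 0.0]
ft_force: [-0.2, -0.7, -1.6]
gripper_width: 0.113
```

```bash
python3 - <<'E'
from rig import *;from h import *
o=get_obs();delta(o,[.5298,.124,.1365],-14.4);print(o["qpos"].round(2),o["joint_velocities"].round(3),rq(o["tcp_rot"]).as_matrix()[:,2])
c=read_camera("wrist");cv2.imwrite("pics/w12.png",c["img"][:,:,::-1])
s=read_camera("scene");cv2.imwrite("pics/s12.png",cv2.resize(s["img"][110:350,150:400,::-1],None,fx=2.4,fy=2.4,interpolation=cv2.INTER_CUBIC))
t=read_camera("top");np.savez("top12.npz",**t);cv2.imwrite("pics/t12.png",t["img"][:,:,::-1])
E
```

```text
t 18.95 pos [0.5297 0.1237 0.1365] F [-0.19 -0.75 -1.62] w 0.113 delta [ 0.0004  0.     -0.    ] [ 0.     -0.0002  0.    ]
[-0.19  0.77 -0.2   1.91  0.3   0.49 -0.86] [-0.002  0.001 -0.001 -0.001  0.    -0.     0.001] [ 3.09141980e-04  1.14950650e-03 -9.99999292e-01]
```

View pics/w12.png

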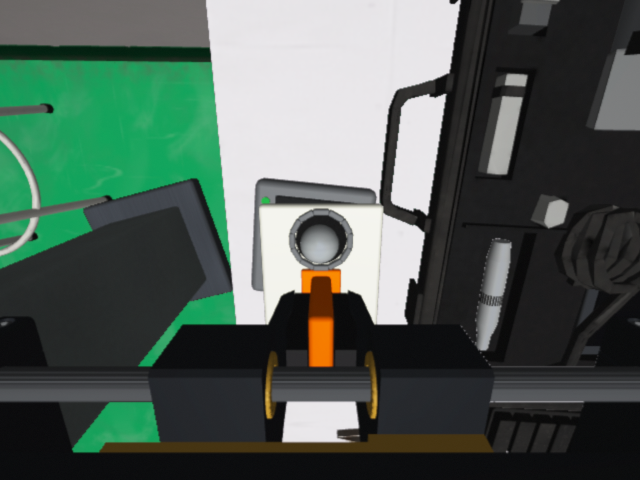

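View pics/s12.png

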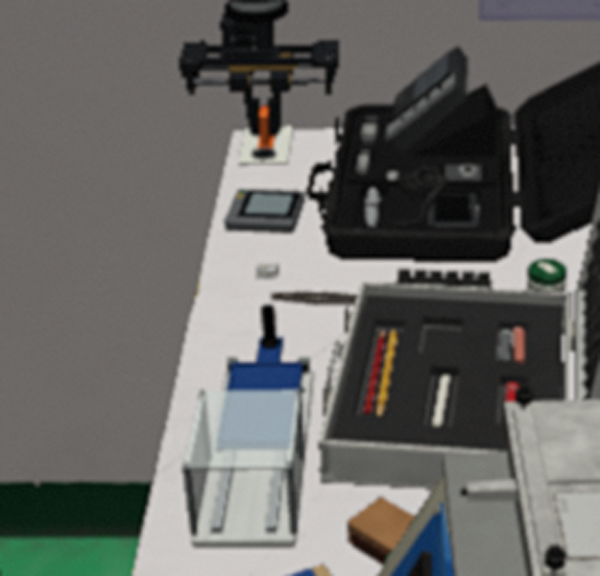

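View pics/t12.png

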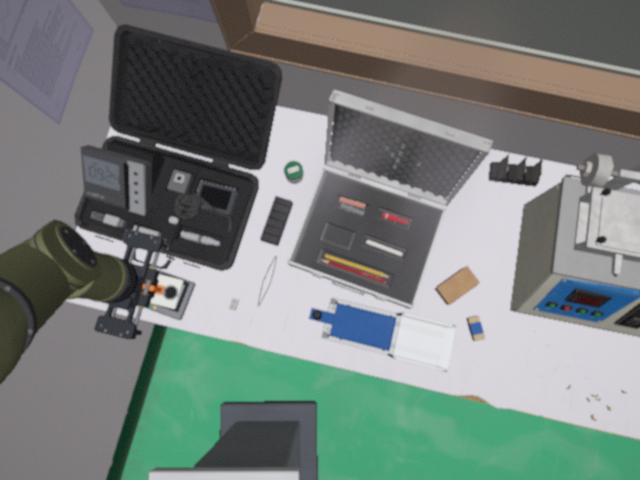

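```bash
python3 - <<'E'
from h import *
T=load("top12.npz");cv2.imwrite("pics/t12z.png",cv2.resize(T["img"][285:385,300:460,::-1],None,fx=5,fy=5,interpolation=cv2.INTER_CUBIC))
E
```

```text
(no output)
```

View pics/t12z.png

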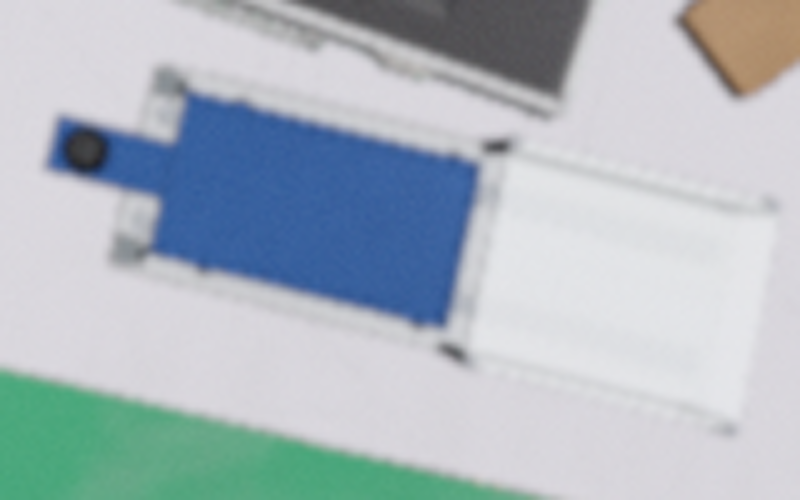

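```bash
python3 - <<'E'
from rig import *
print(job_done());o=get_obs();print(o["time"],o["eef_pos"],o["gripper_width"])
E
```

```text
the job is handed in; nothing more can be done
None
the job is handed in; nothing more can be done
```

The carriage is out at its end stop. The arm is holding the tray still and level above the tag reader, with the ball in its pocket. I handed the job in at about 19 s of the 50 s allowed.

- **Carriage:** I gripped the pull post and drew it out. On the first release I dragged the carriage back about 5 mm by mistake. I regripped, pulled to the stop again (11 N) and released without moving. The last top picture shows it against both stop blocks.
- **Travel reading that disagreed:** I measured about 114–115 mm of travel, not 120 mm. The post's position past the base end (about 22 mm) fits fully out, so I think it started about 5 mm out already. I could not confirm that directly.
- **Tray and ball:** I lifted the tray by its fin and carried it level. The plate's tilt measured about 0.1° during the carry, and the tool was level to within 0.1° at the end. The last wrist picture shows the ball in its pocket.
- **Position over the reader:**
  - The gripper's grasp point ended at (0.530, 0.124, 0.1365). The window centre measured (0.530, 0.124) with the wrist camera and (0.531, 0.123) with the top camera.
  - The tray's underside is about 8 cm above the window.
- **Other objects:** nothing else looks moved in the last top and scene pictures.

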